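# Set a hedge trimmer's motor coupling gap with a gauge

### The job

The hedge trimmer's loose cover hides its motor: take it off and set it down flat, the right way up, in the parts tray, without dropping it. Then put the gauge's flat blade down into the gap between the motor and gearbox flanges until its crossbar rests on both housing walls, and slide the motor up until the blade is just nipped between the two flanges. Draw the gauge out without shifting the motor and put it back on its wooden rest as it was, leaving the motor set and everything else on the table where it is.

Things in the scene. Friction and masses are not known exactly. Their poses are not given: they have to be found in the camera images.
- trimmer: Opened hedge trimmer, fixed: dark green open-topped housing, 32 mm high loop handle towards the robot, toothed cutter bar away from it. Origin on the table under the centre of the gearbox flange's flat face (which looks to -x); x points along the trimmer to the cutter bar, z up. The flanges of gearbox and motor are 56 mm across, tops 78 mm high; gearbox top 82 mm high.
- mouth (a point): Point 85 mm above the trimmer's origin, axes as the trimmer's, level with the tops of the two housing walls, over the gearbox flange's face. Walls: 16 mm thick, centred at y = +-52 mm (88 mm clear between), from x = -175 to 115 mm.
- motor (a joint): Motor slide along the trimmer's x, in m, 0 to 0.040, growing towards the gearbox; stiff (about 4 N) and stays where it is left. The gap between the two flange faces is 0.040 minus this value: 22 to 36 mm at the start, 6 mm when the gauge blade is nipped.
- motor_lug (a point): Centre of the top of the motor's black lug, an upright plate to hold or push the motor by: 12 mm thick (trimmer's y), 30 mm long (x), top 121 mm above the table, standing 40 mm proud of the motor (round, 62 mm across). It lies 78 mm behind the motor's flange face and moves with the motor.
- cover: Loose dark green housing cover, a shell open below, 150 mm (its x) by 116 mm (y), resting on the housing walls over the gap. Origin at the centre of its lower rim; top face 30 mm above it, and on it a ridge to grip along x: 70 mm long, 20 mm wide, top 68 mm above the origin. About 0.3 kg.
- tray: Grey open parts tray, empty, fixed, 210 mm (its x) by 170 mm (y) outside, walls 5 mm thick and 30 mm high. Origin under its centre. Either left or right of the trimmer.
- tray_in (a point): Centre of the tray's inner floor, axes as the tray's.
- gauge: Steel gap gauge, about 0.25 kg. Origin at the centre of the underside of its crossbar (30 mm in x, 120 mm in y, 10 mm thick upwards). From there the flat blade hangs down 45 mm: 6 mm thick (x), 40 mm wide (y). On the crossbar stands a grip plate 14 mm thick (y), 40 mm long (x), top 55 mm above the origin.
- rest: Wooden gauge rest, fixed: base 70 mm (x) by 136 mm (y), two uprights 16 mm thick centred at y = +-52 mm, 60 mm in x, tops 60 mm above the table; the gauge's crossbar lies across them with its blade hanging between. Origin under its centre on the table. On the other side of the trimmer from the tray.
- water: Bystander, to be left alone: water bottle, pale plastic, 66 mm across, 200 mm tall, standing.
- driver: Bystander, to be left alone: screwdriver lying on the table.
- wrench: Bystander, to be left alone: open-ended wrench lying on the table.
- jar: Bystander, to be left alone: glass jar with a steel lid, 60 mm across, 75 mm tall.
- gearwheel: Bystander, to be left alone: spare steel gear wheel with a hub, 68 mm across, 32 mm tall.
- mug: Bystander, to be left alone: white mug, 80 mm across, 90 mm tall.
- brush: Bystander, to be left alone: brush lying on the table.
Not all that is in view belongs to the job. Leave any red look-alike of the gauge alone.

How it is judged:
By the outcome, as a careful person would: the job done as asked, in the order asked, and still so for the second after the job is handed in, with the robot touching nothing.
It also fails if it takes over 72 s, if anything falls off the work surface, if the arm or the gripper's body presses on something with over 40 N, if the wrist force passes 120 N, or if a joint passes its speed limit or range.

### The arm

A 6-joint arm with a two-finger parallel gripper is mounted at the origin on the work surface. World frame = base frame: x ahead of the robot, y to its left, z up, the work surface at z = 0. Lengths are in m, angles in rad, forces in N, time in s.
With the tool pointing down it reaches from about 0.375 to 0.9 m from the base axis. Payload 3.1 kg.
Tool frame: the origin (TCP) lies between the finger pads; the fingertips stand 8 mm ahead of it and the grasp point (between the pads) lies 11 mm behind it; z points along the fingers, y is the line along which they close (so a half turn about z gives the same grasp; the last joint's range is limited). The gripper opens to 87 mm and grips with 3 to 60 N. Pads are 19 mm wide; open, the fingers measure 117 mm over their backs; the gripper's body (75 mm by 190 mm) begins 51 mm behind the grasp point.
Start: joints at [1.044, 0.527, 1.433, -0, 1.181, -0.178], TCP at [0.213, 0.588, 0.231] pointing down, gripper open.
Joint ranges: [-3.08, 3.08], [-0.75, 2.2], [0.22, 2.44], [-1.43, 4.57], [0, 2.65], [-2.85, 2.85]. Speed limits (rad/s): [2.79, 2.79, 3.14, 3.14, 3.14, 3.14].

### API

Orientations are given as a unit quaternion [x, y, z, w].
In Python, from rig import robot gives the robot as it stands.
- The arm moves only by the tool move_arm, never from a script. Its argument "motion" is text: rows parted by semicolons, each of 5 numbers parted by spaces: the opening, from -1 (shut) to 1 (fully open), then the shift along the tool's x, y, z normalised to -1 to 1, where 1 is 0.2 m, then the turn about the tool's z normalised to -1 to 1, where 1 is pi rad. A call has 1 to 12 rows; each row is the pose to reach, as a shift and turn from the pose commanded when the call began, along the tool's axes at that moment, turning the shorter way round; what a row does not reach only later rows make up. A row lasts 1/12 s, in which the tool goes at most 41.7 mm and 7.16 degrees, less where a joint would pass 70% of its speed; a pose out of reach is approached as far as the arm can. A call with a number of a shift or a turn outside -1 to 1 is refused whole. A call with a gripper value outside its range is refused whole. The fingers move at their own pace and stop on an object; "newtons" is the grip in N (left out, the last holds). Time passes only in rows, so rows that repeat a pose let the fingers close. It gives the time, the measured TCP pose, the force, the opening and the grip force at its end, in the units of the state.
- robot.get_obs(): the state, without advancing time (a new reading comes with each control period).
- robot.camera(name): name is "scene" or "top" or "wrist"; returns (picture, depth): 420x560x3 uint8, red, green, blue; 420x560 float32, m along the optical axis (not along the pixel's ray), 0 where there is no reading.
- robot.camera_model(name): a dict with "mtx" (3x3 intrinsics, pixels), "position" and "attitude" of the camera in the world. Camera axes: x right, y down, z forward; pixel columns grow to the right and rows downward; lengths in m; the calibration is good to about 2 mm. The wrist camera is an equidistant fisheye: a pixel r from the principal point sees the ray r / f radians off the axis. A picture is of the moment at which its call begins: read the wrist's pose just before it. camera_model takes no time and is no camera call; for the wrist camera it gives the pose at the moment of the call.
- robot.hand_in(): hands the job in; it is judged then, once.
The state is a dict: "time": time; "q": joint angles; "joint_velocities": joint speeds; "joint_torque": joint torques, N m; "position": TCP position; "tool_rot": TCP orientation; "ft_force": force on the tool from outside, world axes, zero at the start; "moment": the same for the moment, N m; "grip_width": finger opening in m; "grip_force": force on a finger pad.
Only numpy, scipy, OpenCV 4.12 (cv2) and the standard library are available. Lean on these libraries where they do the work, as an engineer would, in place of code of your own. Each camera call takes 0.05 s, during which the arm holds its last target. There are 200 camera calls.

## Working session

There is one attempt and no reset: what is moved stays moved. The work goes in short steps, Python scripts to look and compute and a tool call to move; the robot and the scene stay as the last step left them, time stands still between calls to the robot, and variables do not carry over. Pictures are saved under pics/ and viewed, at most 10 in all, crops included, and the job is handed in when it is done.

Besides the shell and the picture viewer there is one more tool, called after "Emit:" as name(argument=value, ...), one argument or row to a line, values as JSON. move_arm: Moves the arm, as the interface text tells. Its arguments: {"type":"object","properties":{"motion":{"type":"string"},"newtons":{"type":"number"}},"required":["motion"]}

```bash
ls; mkdir -p pics; python3 - <<'E'
from rig import robot
import numpy as np,cv2
for n in("scene","top"):
    p,d=robot.camera(n); m=robot.camera_model(n)
    np.savez(f"{n}.npz",p=p,d=d,**{k:np.array(v) for k,v in m.items()})
    cv2.imwrite(f"pics/{n}0.png",p[:,:,::-1]); print(n,m)
print(robot.get_obs())
E
```

```text
pics
scene {'mtx': array([[495.42912868,   0.        , 273.30831295],
       [  0.        , 495.42912868, 212.1544393 ],
       [  0.        ,   0.        ,   1.        ]]), 'position': array([ 1.77654966, -0.58540866,  1.30895747]), 'attitude': array([ 0.7677193 ,  0.49104317, -0.22531729, -0.3445516 ])}
top {'mtx': array([[496.73949633,   0.        , 284.16898628],
       [  0.        , 496.73949633, 190.77152297],
       [  0.        ,   0.        ,   1.        ]]), 'position': array([ 0.21666359, -0.02001509,  1.51319753]), 'attitude': array([-0.68585806,  0.72055781, -0.07389702,  0.07024528])}
{'time': 0.1, 'q': array([ 1.04448963e+00,  5.28365525e-01,  1.43379732e+00, -3.25210708e-05,
        1.18140734e+00, -1.78485056e-01]), 'joint_velocities': array([-9.20222416e-04, -1.69170256e-03, -1.50363128e-03,  6.23475139e-04,
       -4.16391112e-04,  6.61363134e-05]), 'joint_torque': array([-2.73927690e-04, -4.40984094e+01, -1.77149874e+01,  6.34892634e-02,
        5.33940364e-02, -2.55990454e-05]), 'position': array([0.21266682, 0.58700357, 0.22966683]), 'tool_rot': array([ 1.73029310e-01,  9.84916179e-01, -9.33196398e-04, -3.27157494e-04]), 'ft_force': array([-0.94673548,  0.35760999, -0.56565338]), 'moment': array([-0.03963703,  0.03679946, -0.01752336]), 'grip_force': 0.0, 'grip_width': 0.08689592710323679}
```

View pics/top0.png

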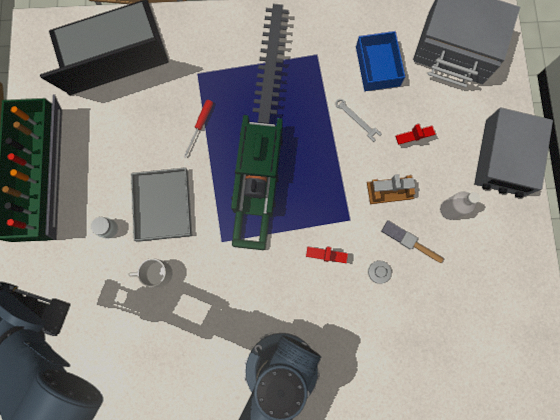

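View pics/scene0.png

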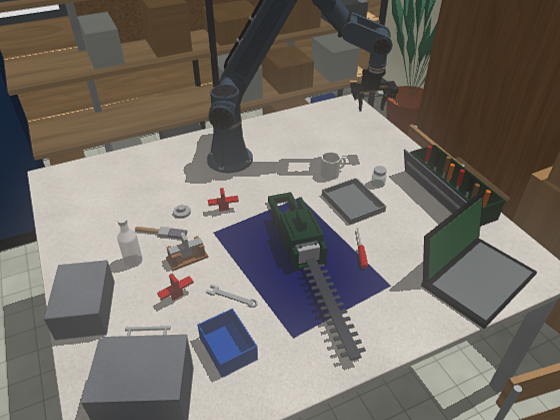

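The top view shows the trimmer (cover near (262,145), orange motor with lug near (257,187)) running up the image, the tray on the left at (162,205), and the rest with the grey gauge on the right at (392,190). Red look-alikes are at (416,134) and (328,255). The scene view shows the same layout.

```bash
cat > h.py <<'E'
import numpy as np,cv2
from scipy.spatial.transform import Rotation as R
def cloud(n):
    f=np.load(f"{n}.npz"); p,d,K=f["p"],f["d"],f["mtx"]
    v,u=np.mgrid[:d.shape[0],:d.shape[1]]
    c=np.dstack([(u-K[0,2])/K[0,0]*d,(v-K[1,2])/K[1,1]*d,d])
    w=c@R.from_quat(f["attitude"]).as_matrix().T+f["position"]
    return p,d,w
def rect(w,m):
    (c,s,a)=cv2.minAreaRect((w[m][:,:2]*1000).astype(np.float32))
    if s[0]<s[1]: s=s[::-1]; a+=90      # a = direction of the long side
    return np.round(c,1),np.round(s,1),round((a+90)%180-90,2),int(m.sum())
def biggest(m):
    n,l,st,_=cv2.connectedComponentsWithStats(m.astype(np.uint8))
    return l==1+np.argmax(st[1:,4])
E
python3 - <<'E'
from h import *
p,d,w=cloud("top"); z=w[...,2]
v,u=np.mgrid[:420,:560]
def box(a,b,c,e): return (u>=a)&(u<=b)&(v>=c)&(v<=e)&(d>0)
print("table z",np.median(z[box(60,110,320,400)]),np.median(z[box(300,340,320,400)]),np.median(z[box(440,480,330,400)]))
T=box(225,290,100,260)
print("hist",[(int(k),int(c)) for k,c in zip(*np.unique((z[T]*1000//4*4),return_counts=True)) if c>8])
for n,m in dict(ridge=T&(z>.14)&(z<.17),covtop=T&(z>.108)&(z<.135),lug_or=T&(z>.117)&(z<.125),
  walls=T&(z>.078)&(z<.09),handle=T&(z>.025)&(z<.04)).items():
    mm=biggest(m); print(n,*rect(w,mm),"z",np.median(z[mm]),"px",u[mm].min(),u[mm].max(),v[mm].min(),v[mm].max())
t=box(125,200,160,250)
for lo,hi in((.022,.04),(-.005,.015)):
    print("tray",lo,*rect(w,biggest(t&(z>lo)&(z<hi))))
g=box(360,425,165,215)
print("hist",[(int(k),int(c)) for k,c in zip(*np.unique((z[g]*1000//4*4),return_counts=True)) if c>3])
for n,(lo,hi) in dict(grip=(.105,.13),bar=(.063,.08),all=(.05,.08),base=(.004,.05)).items():
    mm=biggest(g&(z>lo)&(z<hi)); print(n,*rect(w,mm),"z",np.median(z[mm]))
E
python3 -c "
import cv2
a=cv2.imread('pics/top0.png')
x=cv2.resize(a[95:265,215:305],None,fx=3.5,fy=3.5,interpolation=cv2.INTER_CUBIC);y=cv2.resize(a[160:220,355:430],None,fx=5,fy=5,interpolation=cv2.INTER_CUBIC)
import numpy as np
c=np.zeros((600,700,3),np.uint8);c[:595,:315]=x;c[:300,320:695]=y;cv2.imwrite('pics/crop.png',c)"
```

```text
table z 0.0020581037538276448 0.0028128860861115212 0.0016977175187884441
hist [(-12, 10), (-8, 215), (-4, 1310), (0, 2519), (4, 1354), (8, 353), (12, 207), (16, 93), (20, 94), (24, 193), (28, 285), (32, 267), (36, 146), (40, 138), (44, 187), (48, 73), (52, 30), (56, 29), (60, 45), (64, 57), (68, 62), (72, 93), (76, 108), (80, 189), (84, 277), (88, 135), (92, 27), (96, 19), (100, 20), (104, 21), (108, 141), (112, 684), (116, 754), (120, 215), (124, 39), (148, 32), (152, 85), (156, 45)]
ridge [634.2  35.3] [70.6 20.7] -8.72 178 z 0.15393373053952153 px 253 262 134 158
covtop [635.6  35.3] [153.5 116.2] -9.09 1793 z 0.11636008784841101 px 236 280 123 176
lug_or [628.2   2.2] [149.4  48.7] -9.05 274 z 0.11888453936079113 px 261 280 126 175
walls [518.7 107.1] [102.7  17. ] -9.17 184 z 0.08560234348744034 px 231 240 174 208
handle [423.7  69.8] [136.7 102.2] -8.74 678 z 0.032166454083219165 px 232 269 204 249
tray 0.022 [504.3 342.1] [212.2 172.5] 3.2 510
tray -0.005 [506.8 345.7] [199.7 158.4] 3.12 3244
hist [(-8, 95), (-4, 575), (0, 1067), (4, 527), (8, 223), (12, 156), (16, 39), (20, 12), (24, 12), (28, 8), (32, 10), (36, 13), (40, 8), (44, 9), (48, 11), (52, 17), (56, 37), (60, 58), (64, 67), (68, 142), (72, 117), (76, 32), (80, 4), (84, 5), (88, 5), (92, 5), (96, 5), (100, 6), (104, 7), (108, 10), (112, 24), (116, 41)]
grip [ 519.6 -362.1] [41.2 14.7] 1.22 82 z 0.11628307858742892
bar [ 518.7 -331. ] [59.8 50.1] -78.17 204 z 0.07155246512074687
all [ 513.1 -333. ] [62.3 60.7] -84.88 268 z 0.07032277736723669
base [ 501.6 -342.5] [169.6  86.9] 60.37 525 z 0.011997891175879793
```

View pics/crop.png

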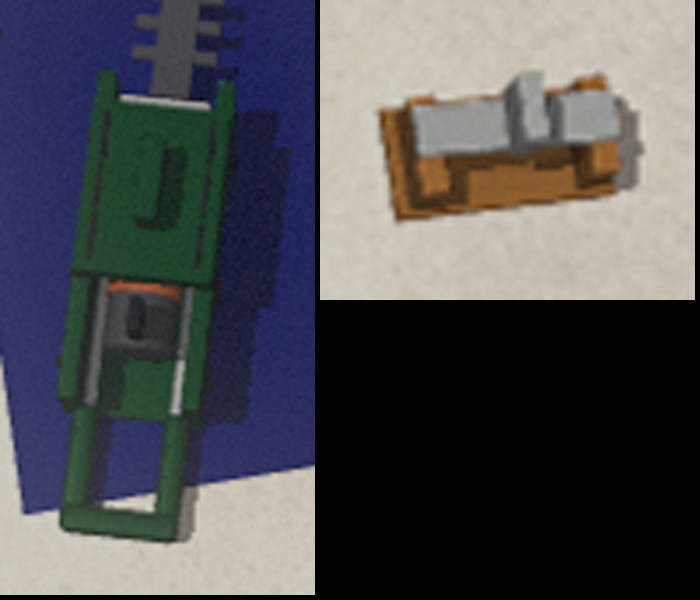

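The crop shows the cover with its ridge, the motor (lug at about (137,318) in the crop) behind it, and the gauge's grip plate at about (527,105). The measured sizes match: ridge 70.6 x 20.7 mm at z 0.154, cover 153 x 116 mm, tray 212 x 172 mm, grip plate 41 x 15 mm at z 0.116. Next I go above the cover.

Emit:
move_arm(
  motion="1 -0.974 -0.627 -0.03 0;1 -0.974 -0.627 -0.03 0;1 -0.974 -0.627 -0.03 0;1 -0.974 -0.627 -0.03 0;1 -0.974 -0.627 -0.03 0;1 -0.974 -0.627 -0.03 0;1 -0.974 -0.627 -0.03 0",
  newtons=30,
)

```text
time: 0.68
position: [0.356, 0.3997, 0.2364]
tool_rot: [0.176, 0.984, -0.001, 0.0]
ft_force: [-0.5, 0.6, -0.2]
grip_width: 0.087
grip_force: 0.0
```

Emit:
move_arm(
  motion="1 -0.974 -0.627 -0.03 0;1 -0.974 -0.627 -0.03 0;1 -0.974 -0.627 -0.03 0;1 -0.974 -0.627 -0.03 0;1 -0.974 -0.627 -0.03 0;1 -0.974 -0.627 -0.03 0;1 -0.974 -0.627 -0.03 0",
)

```text
time: 1.27
position: [0.4972, 0.2161, 0.2425]
tool_rot: [0.175, 0.985, -0.0, 0.001]
ft_force: [0.5, 0.7, -0.6]
grip_width: 0.0869
grip_force: 0.0
```

Emit:
move_arm(
  motion="1 -0.974 -0.627 -0.03 -0.061;1 -0.974 -0.627 -0.03 -0.061;1 -0.974 -0.627 -0.03 -0.061;1 -0.974 -0.627 -0.03 -0.061;1 -0.974 -0.627 -0.03 -0.061;1 -0.974 -0.627 -0.03 -0.061;1 -0.974 -0.627 -0.03 -0.061",
)

```text
time: 1.85
position: [0.6377, 0.0313, 0.2481]
tool_rot: [0.08, 0.997, -0.001, 0.002]
ft_force: [0.1, 0.3, -0.1]
grip_width: 0.0868
grip_force: 0.0
```

```bash
cat >> h.py <<'E'
def yaw(q):
    y=R.from_quat(q).as_matrix()[:,1]; return np.degrees(np.arctan2(y[1],y[0]))
def need(obs,xyz,deg=None):
    """shift (in 0.2 m) and turn (in pi) from the measured pose to a world TCP and tool-y heading"""
    M=R.from_quat(obs["tool_rot"]).as_matrix()
    s=M.T@(np.array(xyz)-obs["position"])/.2
    t=0 if deg is None else -(((deg-yaw(obs["tool_rot"]))+90)%180-90)/180
    print("need",s.round(3),round(t,4),"| at",obs["position"].round(4),"yaw",round(yaw(obs["tool_rot"]),2),"q",obs["q"].round(2),"t",round(obs["time"],2),"f",obs["ft_force"].round(2),"grip",round(obs["grip_width"],4),round(obs["grip_force"],1))
E
python3 - <<'E'
from h import *
from rig import robot
m=robot.camera_model("wrist"); print(m)
o=robot.get_obs(); p,d=robot.camera("wrist")
np.savez("wrist.npz",p=p,d=d,**{k:np.array(v) for k,v in m.items()}); cv2.imwrite("pics/w1.png",p[:,:,::-1])
need(o,(.6345,.0353,.127),81)
E
```

```text
{'mtx': array([[325.1922621 ,   0.        , 277.28224509],
       [  0.        , 325.1922621 , 212.28444019],
       [  0.        ,   0.        ,   1.        ]]), 'position': array([0.55550746, 0.04509107, 0.40125928]), 'attitude': array([0.7519816 , 0.64104941, 0.09878392, 0.11756306])}
need [0.021 0.018 0.606] -0.0009 | at [0.6377 0.0313 0.2481] yaw 80.83 q [-0.13  0.53  1.38 -0.    1.23 -1.54] t 1.85 f [ 0.05  0.29 -0.08] grip 0.0868 0.0
```

View pics/w1.png

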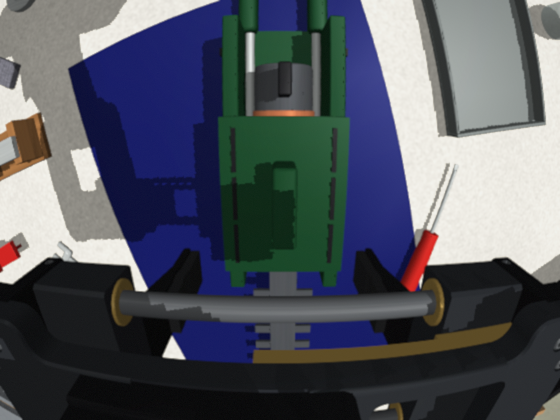

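The wrist view shows the cover's ridge at about (286,205), centred between the fingers, and the motor lug at (285,78). I cross-check the ridge with this view, then grasp.

```bash
cat >> h.py <<'E'
def wcloud(f="wrist.npz"):
    f=np.load(f); p,d,K=f["p"],f["d"],f["mtx"]
    v,u=np.mgrid[:d.shape[0],:d.shape[1]]; x=(u-K[0,2])/K[0,0]; y=(v-K[1,2])/K[1,1]
    th=np.hypot(x,y)+1e-9; k=np.tan(th)/th
    w=np.dstack([x*k*d,y*k*d,d])@R.from_quat(f["attitude"]).as_matrix().T+f["position"]
    return p,d,w
def snap(name,f="wrist.npz"):
    from rig import robot
    m=robot.camera_model("wrist"); p,d=robot.camera("wrist")
    np.savez(f,p=p,d=d,**{k:np.array(v) for k,v in m.items()}); cv2.imwrite(f"pics/{name}.png",p[:,:,::-1])
E
python3 - <<'E'
from h import *
p,d,w=wcloud(); z=w[...,2]; v,u=np.mgrid[:420,:560]
B=(d>0)&(u>200)&(u<360)&(v<270)
for n,lo,hi in(("ridge",.147,.16),("covtop",.108,.122),("lug",.117,.127)):
    m=B&(z>lo)&(z<hi)
    if n=="lug": m&=v<112
    m=biggest(m); print(n,*rect(w,m),"z",np.median(z[m]))
m=biggest((d>0)&(u>405)&(v<140)&(z<.012)&(z>-.01)&(p.max(2)<190)); print("trayfloor",*rect(w,m),np.median(z[m]))
E
```

```text
ridge [632.9  37.9] [69.5 20.1] -9.2 2043 z 0.15206779595025016
covtop [632.5  37.6] [148.6 117.2] -9.16 17036 z 0.11431461506854809
lug [527.   55.3] [28.2 11.1] -9.12 456 z 0.12013949926183404
trayfloor [508.1 353.4] [187.5 150.6] 2.81 10112 0.004033961399293129
```

Emit:
move_arm(
  motion="1 0.028 0.027 0.2 0;1 0.028 0.027 0.4 0;1 0.028 0.027 0.55 0;1 0.028 0.027 0.605 0;1 0.028 0.027 0.605 0;-1 0.028 0.027 0.605 0;-1 0.028 0.027 0.605 0;-1 0.028 0.027 0.605 0;-1 0.028 0.027 0.605 0;-1 0.028 0.027 0.605 0;-1 0.028 0.027 0.605 0",
  newtons=30,
)

```text
time: 2.82
position: [0.6297, 0.0409, 0.128]
tool_rot: [0.078, 0.997, -0.0, 0.0]
ft_force: [0.0, -0.1, -0.4]
grip_width: 0.0552
grip_force: 0.0
```

Emit:
move_arm(
  motion="-1 0 0 0 0;-1 0 0 0 0;-1 0 0 0 0;-1 0 0 0 0;-1 0 0 0 0;-1 0 0 0 0;-1 0 0 0 0;-1 0 0 0 0",
)

```text
time: 3.48
position: [0.6294, 0.0407, 0.1275]
tool_rot: [0.078, 0.997, -0.0, -0.0]
ft_force: [0.5, -0.5, -0.2]
grip_width: 0.0197
grip_force: 30.0
```

Emit:
move_arm(
  motion="-1 0 0 -0.05 0;-1 0 0 -0.15 0;-1 0 0 -0.3 0;-1 0 0 -0.45 0;-1 0 0 -0.45 0;-1 0 0 -0.45 0",
)

```text
time: 3.98
position: [0.6306, 0.0411, 0.22]
tool_rot: [0.078, 0.997, 0.0, 0.002]
ft_force: [-1.0, 0.2, -3.3]
grip_width: 0.0196
grip_force: 30.0
```

```bash
python3 - <<'E'
from h import *
from rig import robot
o=robot.get_obs()
need(o,(.502,.345,.215),93.2)
E
```

```text
need [0.872 1.401 0.021] -0.0674 | at [0.6306 0.0411 0.22  ] yaw 81.06 q [-0.11  0.55  1.43  0.    1.16 -1.53] t 3.98 f [-1.02  0.25 -3.35] grip 0.0196 30.0
```

Emit:
move_arm(
  motion="-1 0.1 0.15 0 0;-1 0.25 0.4 0 0;-1 0.4 0.65 0 0;-1 0.436 0.7 0 0;-1 0.436 0.7 0 0;-1 0.436 0.7 0 0",
)

```text
time: 4.48
position: [0.562, 0.1953, 0.2158]
tool_rot: [0.076, 0.997, -0.0, -0.002]
ft_force: [0.2, -0.1, -3.0]
grip_width: 0.0197
grip_force: 30.0
```

Emit:
move_arm(
  motion="-1 0.1 0.15 0 0;-1 0.25 0.4 0 -0.03;-1 0.35 0.6 0 -0.067;-1 0.436 0.7 0 -0.067;-1 0.436 0.7 0 -0.067;-1 0.436 0.7 0 -0.067;-1 0.436 0.7 0 -0.067;-1 0.436 0.7 0 -0.067",
)

```text
time: 5.15
position: [0.5016, 0.3428, 0.2169]
tool_rot: [-0.026, 1.0, -0.001, -0.0]
ft_force: [0.0, 0.5, -3.0]
grip_width: 0.0197
grip_force: 30.0
```

```bash
python3 - <<'E'
from h import *
from rig import robot
o=robot.get_obs()
need(o,(.502,.345,.060),93.2)
snap("w2"); p,d,w=wcloud(); z=w[...,2]; v,u=np.mgrid[:420,:560]
m=biggest((d>0)&(z>.02)&(z<.036)&(v<330)); print("tray rim",*rect(w,m),"px",u[m].min(),u[m].max(),v[m].min(),v[m].max())
pt,dt,wt=cloud("top"); 
E
```

```text
need [-0.003  0.012  0.784] -0.0011 | at [0.5016 0.3428 0.2169] yaw 93.0 q [ 0.42  0.52  1.49 -0.    1.13 -1.21] t 5.15 f [ 0.02  0.54 -3.01] grip 0.0197 30.0
tray rim [499.4  66.2] [299.  119.7] -2.98 4885 px 23 103 64 286
```

View pics/w2.png

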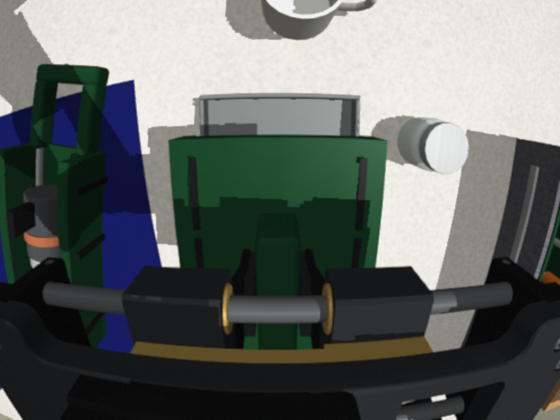

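The wrist view shows the cover (columns 170–386) centred over the tray's near rim (columns 200–360). I lower it.

Emit:
move_arm(
  motion="-1 0 0.011 0.15 0;-1 0 0.011 0.3 0;-1 0 0.011 0.5 0;-1 0 0.011 0.65 0;-1 0 0.011 0.75 0;-1 0 0.011 0.8 0;-1 0 0.011 0.82 0;-1 0 0.011 0.82 0;-1 0 0.011 0.82 0",
)

```text
time: 5.95
position: [0.5021, 0.3468, 0.0547]
tool_rot: [-0.027, 1.0, 0.0, 0.001]
ft_force: [0.1, 0.1, -1.5]
grip_width: 0.0196
grip_force: 30.0
```

Emit:
move_arm(
  motion="-1 0 0 0.008 0;-1 0 0 0.016 0;-1 0 0 0.016 0;-1 0 0 0.016 0",
)

```text
time: 6.28
position: [0.5008, 0.3471, 0.0511]
tool_rot: [-0.027, 1.0, 0.0, 0.001]
ft_force: [-0.3, 0.3, -2.2]
grip_width: 0.0197
grip_force: 30.0
```

Emit:
move_arm(
  motion="-1 0 0 0.006 0;-1 0 0 0.012 0;-1 0 0 0.012 0;-1 0 0 0.012 0",
)

```text
time: 6.62
position: [0.5005, 0.3468, 0.0478]
tool_rot: [-0.027, 1.0, -0.0, -0.0]
ft_force: [0.0, -0.7, -1.6]
grip_width: 0.0198
grip_force: 30.0
```

Emit:
move_arm(
  motion="-1 0 0 0.005 0;-1 0 0 0.01 0;-1 0 0 0.01 0;-1 0 0 0.01 0",
)

```text
time: 6.95
position: [0.5007, 0.3469, 0.0475]
tool_rot: [-0.027, 1.0, 0.0, 0.0]
ft_force: [-3.2, -2.2, 6.6]
grip_width: 0.0196
grip_force: 30.0
```

Emit:
move_arm(
  motion="0.2 0 0 0 0;0.2 0 0 0 0;0.2 0 0 0 0;0.2 0 0 0 0;0.2 0 0 0 0;0.2 0 0 -0.1 0;0.2 0 0 -0.3 0;0.2 0 0 -0.5 0;0.2 0 0 -0.7 0;0.2 0 0 -0.9 0;0.2 0 0 -0.9 0;0.2 0 0 -0.9 0",
)

```text
time: 7.95
position: [0.5023, 0.3476, 0.2291]
tool_rot: [-0.027, 1.0, 0.001, 0.003]
ft_force: [-0.6, 0.5, -0.4]
grip_width: 0.0524
grip_force: 0.0
```

```bash
python3 - <<'E'
from h import *
from rig import robot
o=robot.get_obs()
need(o,(.52,-.35,.23),95)
p,d=robot.camera("top"); m=robot.camera_model("top")
np.savez("top.npz",p=p,d=d,**{k:np.array(v) for k,v in m.items()}); cv2.imwrite("pics/top1.png",cv2.resize(p[90:270,110:310,::-1],None,fx=3,fy=3))
p,d,w=cloud("top"); v,u=np.mgrid[:420,:560]; z=w[...,2]
B=(d>0)&(u<205)&(u>125)&(v>160)&(v<250)
for lo,hi in((.06,.09),(.025,.045)): 
    m=biggest(B&(z>lo)&(z<hi)&((p[...,1].astype(int)-p[...,0])>20)); print(*rect(w,m),np.median(z[m]))
E
```

```text
need [ 0.101 -3.488 -0.014] -0.0104 | at [0.5023 0.3476 0.2291] yaw 93.12 q [ 0.42  0.51  1.48 -0.    1.15 -1.2 ] t 7.95 f [-0.56  0.48 -0.41] grip 0.0524 0.0
[495.7 345.1] [47.6 18.1] 4.58 89 0.07478946085911775
[506.4 339.3] [149.1 104.8] 2.93 659 0.03593909095505565
```

View pics/top1.png

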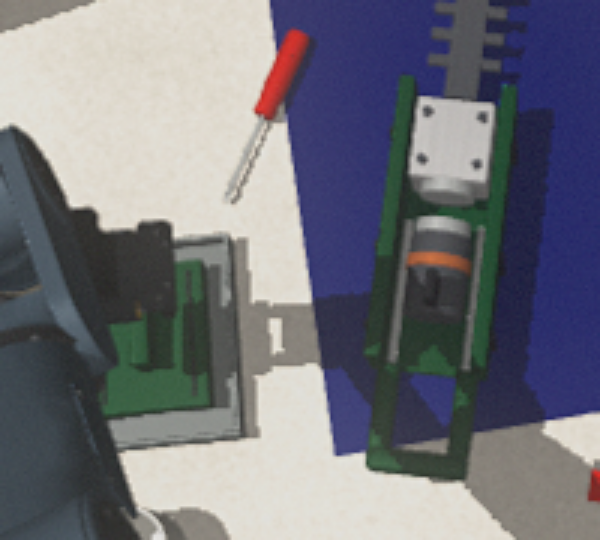

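The cover sits flat in the tray (green, about (155,350) in the enlarged crop). The gap between the white gearbox flange and the motor flange is at about (445,205) in the crop. I pass over the trimmer to measure it.

Emit:
move_arm(
  motion="1 -0.3 -0.8 -0.05 0;1 -0.3 -0.8 -0.05 0;1 -0.3 -0.8 -0.05 0;1 -0.3 -0.8 -0.05 0;1 -0.3 -0.8 -0.05 0",
)

```text
time: 8.42
position: [0.5714, 0.184, 0.2338]
tool_rot: [-0.024, 1.0, -0.002, -0.001]
ft_force: [-0.5, 1.1, 0.4]
grip_width: 0.0777
grip_force: 0.0
```

Emit:
move_arm(
  motion="1 -0.3 -0.8 -0.05 0.067;1 -0.3 -0.8 -0.05 0.067;1 -0.3 -0.8 -0.05 0.067;1 -0.3 -0.8 -0.05 0.067;1 -0.3 -0.8 -0.05 0.067;1 -0.3 -0.8 -0.05 0.067;1 -0.3 -0.8 -0.05 0.067",
)

```text
time: 9.0
position: [0.6364, 0.0343, 0.2437]
tool_rot: [0.079, 0.997, 0.001, -0.002]
ft_force: [0.7, 0.5, -0.7]
grip_width: 0.0872
grip_force: 0.0
```

```bash
python3 - <<'E'
from h import *
from rig import robot
o=robot.get_obs()
need(o,(.515,-.35,.25),95)
snap("w3")
p,d,w=wcloud(); z=w[...,2]; v,u=np.mgrid[:420,:560]
B=(d>0)&(u>200)&(u<370)&(v<280)
for n,lo,hi in(("lug",.113,.13),("walls",.08,.0905)):
    m=B&(z>lo)&(z<hi); m=biggest(m); print(n,*rect(w,m),"z",np.median(z[m]),"px",u[m].min(),u[m].max(),v[m].min(),v[m].max())
x=p.copy(); cv2.imwrite("pics/w3.png",cv2.resize(x[20:320,160:400,::-1],None,fx=2,fy=2))
E
```

```text
need [ 0.299 -1.993 -0.031] -0.0778 | at [0.6364 0.0343 0.2437] yaw 80.99 q [-0.12  0.53  1.38  0.    1.23 -1.54] t 9.0 f [ 0.73  0.48 -0.75] grip 0.0872 0.0
lug [527.1  55.3] [29.6 11. ] -8.92 482 z 0.12003492145095004 px 275 288 64 98
walls [601.8  95.8] [274.5  17.1] -8.88 4234 z 0.08405208041968154 px 320 343 17 279
```

View pics/w3.png

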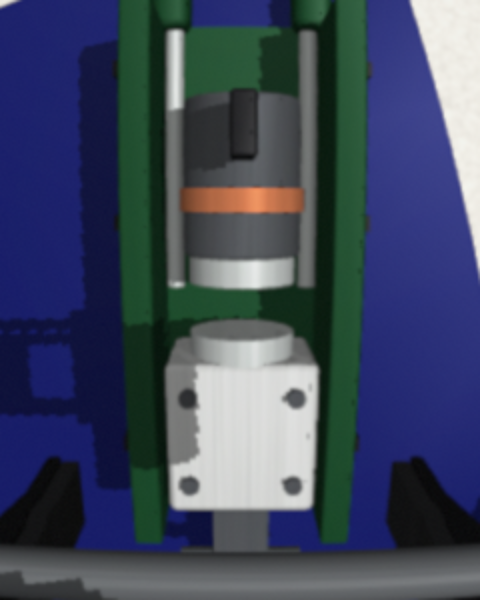

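The crop shows the lug at (243,123), the motor flange edge at about row 288, and the gearbox flange edge at about row 322. Depth along the axis gives the faces.

```bash
python3 - <<'E'
from h import *
p,d,w=wcloud(); z=w[...,2]; v,u=np.mgrid[:420,:560]
L=np.array([.5271,.0553]); a=np.radians(-9.05); ex=np.array([np.cos(a),np.sin(a)]); ey=np.array([-ex[1],ex[0]])
X=(w[...,:2]-L)@ex*1000; Y=(w[...,:2]-L)@ey*1000; Z=z*1000
B=(d>0)&(u>200)&(u<370)&(v<285)
for c in range(60,140,2):
    m=B&(abs(Y)<6)&(X>=c)&(X<c+2); 
    if m.any(): print(c,round(float(np.median(Z[m])),1),int(m.sum()),end=" | ")
print()
m=B&(Z>80)&(Z<90)&(abs(Y)>38)
for s in(1,-1):
    k=m&(Y*s>0)&(X>-60); print("wall",s,np.percentile(Y[k],[2,50,98]).round(1),np.percentile(X[k],[0,100]).round(1))
m=biggest(B&(Z>79)&(Z<88)&(abs(Y)<42)&(X>100)); print("gearbox",np.percentile(Y[m],[2,98]).round(1),np.percentile(X[m],[1,99]).round(1))
m=B&(Z>74)&(Z<84)&(X>60)&(X<140)
for nm,lo,hi in(("mot",80,72),("x",0,0)): pass
k=m&(abs(Y)<10); print("near-top X values",np.percentile(X[k&(X<103)],[99,100]).round(1),np.percentile(X[k&(X>103)],[0,1]).round(1))
E
```

```text
60 79.8 24 | 62 78.8 22 | 64 77.1 20 | 66 76.9 23 | 68 76.9 25 | 70 76.9 26 | 72 76.7 21 | 74 76.8 24 | 76 76.7 19 | 86 11.8 4 | 88 10.9 16 | 90 11.5 20 | 92 11.4 12 | 94 11.1 18 | 96 11.3 20 | 98 11.4 11 | 100 10.8 19 | 102 11.1 16 | 104 52.4 149 | 106 76.5 33 | 108 77.1 23 | 110 77.0 21 | 112 76.9 22 | 114 77.1 22 | 116 76.9 23 | 118 76.7 22 | 120 77.4 24 | 122 77.3 24 | 124 77.1 22 | 126 77.4 24 | 128 77.5 18 | 130 77.0 24 | 132 77.2 20 | 134 77.4 23 | 136 77.1 24 | 138 77.5 23 | 
wall 1 [43.9 51.4 59.5] [-59.7 210.1]
wall -1 [-59.5 -51.5 -44.1] [-60.  210.2]
gearbox [-32.4 -23.1] [130.2 139.8]
near-top X values [77.2 77.3] [104.6 104.9]
```

Motor face is at 78 mm from the lug and the gearbox face at 105 mm, so the gap is 27 mm (within 22–36). The walls are symmetric at ±51.5 mm. Now to the gauge.

Emit:
move_arm(
  motion="1 0.11 -0.997 -0.015 0;1 0.11 -0.997 -0.015 0;1 0.11 -0.997 -0.015 0;1 0.11 -0.997 -0.015 0;1 0.11 -0.997 -0.015 0;1 0.11 -0.997 -0.015 0",
)

```text
time: 9.55
position: [0.5835, -0.1635, 0.2486]
tool_rot: [0.079, 0.997, -0.001, -0.001]
ft_force: [0.2, 0.3, -0.9]
grip_width: 0.0866
grip_force: 0.0
```

Emit:
move_arm(
  motion="1 0.11 -0.98 -0.015 -0.061;1 0.11 -0.98 -0.015 -0.061;1 0.11 -0.98 -0.015 -0.061;1 0.11 -0.98 -0.015 -0.061;1 0.11 -0.98 -0.015 -0.061;1 0.11 -0.98 -0.015 -0.061;1 0.11 -0.98 -0.015 -0.061;1 0.11 -0.98 -0.015 -0.061",
)

```text
time: 10.22
position: [0.5332, -0.3473, 0.2513]
tool_rot: [-0.019, 1.0, 0.001, -0.001]
ft_force: [0.5, 1.5, -0.5]
grip_width: 0.087
grip_force: 0.0
```

```bash
python3 - <<'E'
from h import *
from rig import robot
o=robot.get_obs()
snap("w4","wg.npz")
p,d,w=wcloud("wg.npz"); z=w[...,2]; v,u=np.mgrid[:420,:560]
B=(d>0)&(u>100)&(u<450)&(v<330)&(np.hypot(w[...,0]-.515,w[...,1]+.35)<.1)
hsv=cv2.cvtColor(p,cv2.COLOR_RGB2HSV); grey=hsv[...,1]<60
for n,lo,hi,c in(("grip",.105,.122,1),("bar",.064,.077,grey),("uprights",.054,.0645,~grey),("base",.004,.03,~grey)):
    m=B&(z>lo)&(z<hi)&c; m=biggest(m) if n!="uprights" else m; print(n,*rect(w,m),"z",np.median(z[m]),"px",u[m].min(),u[m].max(),v[m].min(),v[m].max())
need(o,(.5196,-.362,.086),91.2)
E
```

```text
grip [ 517.4 -360.3] [39.8 14. ] 1.9 667 z 0.11407583239037511 px 256 271 164 207
bar [ 516.3 -327. ] [52.2 30.7] -87.55 1415 z 0.06921657849398538 px 272 321 163 191
uprights [ 512.3 -360.6] [119.5  60.1] -85.76 785 z 0.05919023473834217 px 209 320 141 199
base [ 493.4 -362.7] [136.4  34.3] -87.25 2177 z 0.009302403541871396 px 210 321 134 162
need [ 0.07  -0.073  0.826] 0.0051 | at [ 0.5332 -0.3473  0.2513] yaw 92.13 q [-0.75  0.52  1.38  0.    1.24 -2.36] t 10.22 f [ 0.47  1.49 -0.51] grip 0.087 0.0
```

View pics/w4.png

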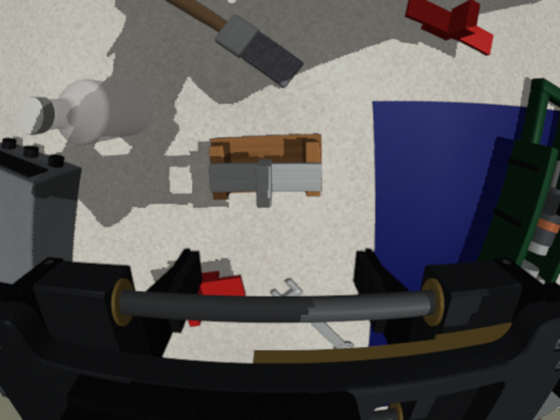

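The wrist view shows the gauge on its rest, with the grip plate at (263,185) and the crossbar at about row 177 from 210 to 321. Yaw is about +2.4°, and the heights match (114, 69 and 59 mm). I approach in two steps.

Emit:
move_arm(
  motion="0.3 0.08 -0.06 0.2 0;0.3 0.08 -0.06 0.4 0;0.3 0.08 -0.06 0.55 0;0.3 0.08 -0.06 0.6 0;0.3 0.08 -0.06 0.6 0;0.3 0.08 -0.06 0.6 0;0.3 0.08 -0.06 0.6 0",
)

```text
time: 10.85
position: [0.5191, -0.3629, 0.1343]
tool_rot: [-0.018, 1.0, -0.002, 0.002]
ft_force: [0.1, 0.1, 0.7]
grip_width: 0.0578
grip_force: 0.0
```

```bash
python3 - <<'E'
from h import *
from rig import robot
need(robot.get_obs(),(.5174,-.3603,.086),92.4)
E
```

```text
need [0.009 0.014 0.241] -0.0016 | at [ 0.5191 -0.3629  0.1343] yaw 92.12 q [-0.79  0.65  1.5   0.    0.99 -2.39] t 10.85 f [0.12 0.1  0.68] grip 0.0578 0.0
```

Emit:
move_arm(
  motion="0.3 0.009 0.014 0.08 -0.0015;0.3 0.009 0.014 0.16 -0.0015;0.3 0.009 0.014 0.22 -0.0015;0.3 0.009 0.014 0.241 -0.0015;0.3 0.009 0.014 0.241 -0.0015;0.3 0.009 0.014 0.241 -0.0015",
)

```text
time: 11.35
position: [0.516, -0.3603, 0.0846]
tool_rot: [-0.02, 1.0, -0.001, 0.001]
ft_force: [0.5, 0.2, 0.6]
grip_width: 0.0563
grip_force: 0.0
```

Emit:
move_arm(
  motion="-1 0 0 0 0;-1 0 0 0 0;-1 0 0 0 0;-1 0 0 0 0;-1 0 0 0 0;-1 0 0 0 0;-1 0 0 0 0;-1 0 0 0 0;-1 0 0 0 0;-1 0 0 0 0;-1 0 0 0 0",
  newtons=30,
)

```text
time: 12.27
position: [0.5154, -0.3599, 0.0838]
tool_rot: [-0.02, 1.0, -0.0, 0.0]
ft_force: [0.3, -1.6, 0.1]
grip_width: 0.0136
grip_force: 30.0
```

Emit:
move_arm(
  motion="-1 0 0 -0.04 0;-1 0 0 -0.12 0;-1 0 0 -0.25 0;-1 0 0 -0.4 0;-1 0 0 -0.55 0;-1 0 0 -0.58 0;-1 0 0 -0.58 0;-1 0 0 -0.58 0",
)

```text
time: 12.93
position: [0.5147, -0.359, 0.1989]
tool_rot: [-0.02, 1.0, 0.001, -0.001]
ft_force: [0.8, 0.8, -4.3]
grip_width: 0.014
grip_force: 30.0
```

```bash
python3 - <<'E'
from h import *
from rig import robot
need(robot.get_obs(),(.6189,.0407,.200),81)
E
```

```text
need [-0.601  1.976 -0.003] 0.0628 | at [ 0.5147 -0.359   0.1989] yaw 92.3 q [-0.79  0.57  1.46  0.    1.12 -2.4 ] t 12.93 f [ 0.75  0.77 -4.33] grip 0.014 30.0
```

Emit:
move_arm(
  motion="-1 -0.06 0.2 0 0;-1 -0.15 0.5 0 0;-1 -0.24 0.8 0 0;-1 -0.3 0.988 0 0;-1 -0.3 0.988 0 0;-1 -0.3 0.988 0 0",
)

```text
time: 13.43
position: [0.566, -0.151, 0.1966]
tool_rot: [-0.023, 1.0, 0.004, -0.003]
ft_force: [0.2, 0.4, -3.1]
grip_width: 0.0136
grip_force: 30.0
```

Emit:
move_arm(
  motion="-1 -0.06 0.2 0 0.02;-1 -0.15 0.5 0 0.04;-1 -0.24 0.8 0 0.0628;-1 -0.3 0.94 0 0.0628;-1 -0.3 0.988 0 0.0628;-1 -0.3 0.988 0 0.0628;-1 -0.3 0.988 0 0.0628;-1 -0.3 0.988 0 0.0628;-1 -0.3 0.988 0 0.0628",
)

```text
time: 14.18
position: [0.6184, 0.0387, 0.1982]
tool_rot: [0.079, 0.997, -0.0, -0.002]
ft_force: [-0.3, 0.3, -2.8]
grip_width: 0.0136
grip_force: 30.0
```

```bash
python3 - <<'E'
from h import *
from rig import robot
need(robot.get_obs(),(.6189,.0407,.150),81)
E
```

```text
need [-0.002  0.01   0.241] -0.0004 | at [0.6184 0.0387 0.1982] yaw 80.93 q [-0.12  0.56  1.48 -0.    1.11 -1.53] t 14.18 f [-0.26  0.3  -2.76] grip 0.0136 30.0
```

Emit:
move_arm(
  motion="-1 -0.002 0.01 0.08 0;-1 -0.002 0.01 0.16 0;-1 -0.002 0.01 0.2 0;-1 -0.002 0.01 0.2 0;-1 -0.002 0.01 0.2 0",
)

```text
time: 14.6
position: [0.6198, 0.0407, 0.1593]
tool_rot: [0.079, 0.997, -0.0, -0.001]
ft_force: [0.4, -1.2, -3.7]
grip_width: 0.0136
grip_force: 30.0
```

```bash
python3 - <<'E'
from h import *
from rig import robot
o=robot.get_obs(); need(o,(.6189,.0407,.112),81)
snap("w5"); p,d,w=wcloud(); v,u=np.mgrid[:420,:560]
L=np.array([.5271,.0553]); a=np.radians(-9.0); ex=np.array([np.cos(a),np.sin(a)]); ey=np.array([-ex[1],ex[0]])
X=(w[...,:2]-L)@ex*1000; Y=(w[...,:2]-L)@ey*1000; Z=w[...,2]*1000
B=(d>0)&(u>150)&(u<420)&(v<330)
zb=o["position"][2]*1000-13.8
m=B&(abs(Z-zb)<4)&(X>70)&(X<125)
for s in(1,-1):
    k=m&(Y*s>25); print("bar side",s,k.sum(),"X",np.percentile(X[k],[2,50,98]).round(1),"Y",np.percentile(Y[k],[1,99]).round(1),"z",np.median(Z[k]).round(1))
m=B&(Z>zb-60)&(Z<zb-18)&(X>75)&(X<115)&(abs(Y)<25)&(Z>88); print("blade", m.sum(), np.percentile(X[m],[5,50,95]).round(1) if m.any() else "")
E
```

```text
need [ 0.004 -0.001  0.236] -0.0006 | at [0.6198 0.0407 0.1593] yaw 80.9 q [-0.11  0.61  1.51 -0.    1.03 -1.53] t 14.6 f [ 0.41 -1.2  -3.71] grip 0.0136 30.0
bar side 1 1655 X [81.1 88.7 97.7] Y [25.3 59.7] z 144.6
bar side -1 1628 X [80.9 88.7 97.6] Y [-58.9 -25.3] z 144.7
blade 408 [92.9 93.3 93.7]
```

View pics/w5.png

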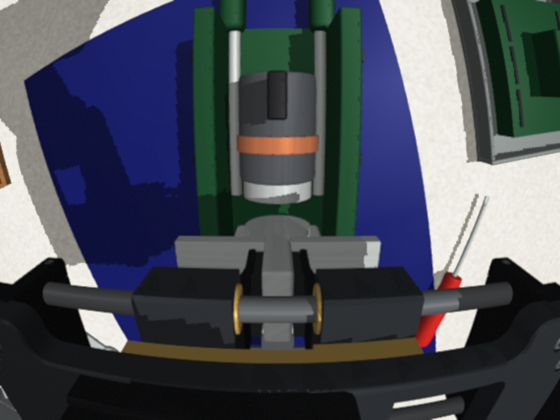

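The gauge is square over the gap: blade faces at 93.3–99.3 mm, inside the 78–105 mm gap, with the crossbar centred to 0.4 mm. I lower it.

Emit:
move_arm(
  motion="-1 0.01 0 0.05 0;-1 0.01 0 0.1 0;-1 0.01 0 0.15 0;-1 0.01 0 0.2 0;-1 0.01 0 0.23 0;-1 0.01 0 0.235 0;-1 0.01 0 0.235 0;-1 0.01 0 0.235 0",
)

```text
time: 15.32
position: [0.6184, 0.0422, 0.1128]
tool_rot: [0.078, 0.997, -0.0, 0.0]
ft_force: [-0.2, -0.1, -2.7]
grip_width: 0.0137
grip_force: 30.0
```

Emit:
move_arm(
  motion="-1 0 0 0.005 0;-1 0 0 0.01 0;-1 0 0 0.01 0;-1 0 0 0.01 0",
)

```text
time: 15.65
position: [0.6183, 0.0422, 0.111]
tool_rot: [0.078, 0.997, -0.0, 0.0]
ft_force: [0.3, 0.9, -3.0]
grip_width: 0.014
grip_force: 30.0
```

Emit:
move_arm(
  motion="-1 0 0 0.004 0;-1 0 0 0.008 0;-1 0 0 0.008 0;-1 0 0 0.008 0",
)

```text
time: 15.98
position: [0.6181, 0.0422, 0.1091]
tool_rot: [0.078, 0.997, -0.0, -0.0]
ft_force: [-0.2, -0.9, -3.8]
grip_width: 0.0136
grip_force: 30.0
```

Emit:
move_arm(
  motion="-1 0 0 0.004 0;-1 0 0 0.008 0;-1 0 0 0.008 0;-1 0 0 0.008 0",
)

```text
time: 16.32
position: [0.6183, 0.0422, 0.1087]
tool_rot: [0.078, 0.997, -0.0, 0.0]
ft_force: [-2.5, -0.1, 6.0]
grip_width: 0.0136
grip_force: 30.0
```

Emit:
move_arm(
  motion="0 0 0 0 0;0 0 0 0 0;0 0 0 0 0;0 0 0 0 0;0 0 0 0 0;0 0 0 -0.05 0;0 0 0 -0.15 0;0 0 0 -0.3 0;0 0 0 -0.35 0;0 0 0 -0.35 0;0 0 0 -0.35 0",
)

```text
time: 17.23
position: [0.6184, 0.0422, 0.1782]
tool_rot: [0.078, 0.997, -0.0, 0.001]
ft_force: [-0.7, 0.6, 0.0]
grip_width: 0.0436
grip_force: 0.0
```

```bash
python3 - <<'E'
from h import *
from rig import robot
need(robot.get_obs(),(.5271,.0553,.175),80.9)
E
```

```text
need [ 0.461 -0.006  0.015] 0.0006 | at [0.6184 0.0422 0.1782] yaw 81.0 q [-0.11  0.58  1.5  -0.    1.06 -1.53] t 17.23 f [-0.68  0.59  0.02] grip 0.0436 0.0
```

Emit:
move_arm(
  motion="0 0.15 -0.006 0 0;0 0.35 -0.006 0 0;0 0.461 -0.006 0 0;0 0.461 -0.006 0 0;0 0.461 -0.006 0.1 0;0 0.461 -0.006 0.2 0;0 0.461 -0.006 0.2 0;0 0.461 -0.006 0.2 0",
)

```text
time: 17.9
position: [0.5258, 0.0554, 0.1359]
tool_rot: [0.079, 0.997, 0.0, -0.002]
ft_force: [-0.5, 0.7, 0.5]
grip_width: 0.0438
grip_force: 0.0
```

```bash
python3 - <<'E'
from h import *
from rig import robot
need(robot.get_obs(),(.5271,.0553,.101),80.9)
snap("w6","wl.npz"); p,d,w=wcloud("wl.npz"); v,u=np.mgrid[:420,:560]
L=np.array([.5271,.0553]); a=np.radians(-9.0); ex=np.array([np.cos(a),np.sin(a)]); ey=np.array([-ex[1],ex[0]])
X=(w[...,:2]-L)@ex*1000; Y=(w[...,:2]-L)@ey*1000; Z=w[...,2]*1000
m=(d>0)&(Z>113)&(Z<125)&(abs(X)<25)&(abs(Y)<12); print("lug",m.sum(),X[m].min(),X[m].max(),np.percentile(Y[m],[2,98]))
E
```

```text
need [-0.007  0.     0.175] 0.0005 | at [0.5258 0.0554 0.1359] yaw 80.99 q [-0.11  0.54  1.76 -0.    0.85 -1.52] t 17.9 f [-0.46  0.72  0.49] grip 0.0438 0.0
lug 998 -15.452199556626814 14.540864335220656 [-5.25247487  5.89967312]
```

Emit:
move_arm(
  motion="0 -0.006 0 0.06 0;0 -0.006 0 0.12 0;0 -0.006 0 0.17 0;0 -0.006 0 0.172 0;0 -0.006 0 0.172 0;-1 -0.006 0 0.172 0;-1 -0.006 0 0.172 0;-1 -0.006 0 0.172 0;-1 -0.006 0 0.172 0;-1 -0.006 0 0.172 0;-1 -0.006 0 0.172 0;-1 -0.006 0 0.172 0",
  newtons=20,
)

```text
time: 18.95
position: [0.5282, 0.0551, 0.1034]
tool_rot: [0.078, 0.997, -0.0, 0.0]
ft_force: [-0.6, -0.6, 1.1]
grip_width: 0.0118
grip_force: 20.0
```

Emit:
move_arm(
  motion="-1 0 0 0 0;-1 0 0 0 0;-1 0 0 0 0",
)

```text
time: 19.2
position: [0.5282, 0.0551, 0.1034]
tool_rot: [0.078, 0.997, -0.0, 0.0]
ft_force: [-0.2, -0.3, 3.4]
grip_width: 0.012
grip_force: 20.0
```

Emit:
move_arm(
  motion="-1 -0.015 0 0 0;-1 -0.03 0 0 0;-1 -0.045 0 0 0;-1 -0.06 0 0 0;-1 -0.075 0 0 0;-1 -0.075 0 0 0;-1 -0.075 0 0 0",
)

```text
time: 19.78
position: [0.5419, 0.0529, 0.1034]
tool_rot: [0.078, 0.997, -0.0, -0.001]
ft_force: [-2.4, -1.8, 5.5]
grip_width: 0.0117
grip_force: 20.0
```

Emit:
move_arm(
  motion="-1 -0.005 0 0 0;-1 -0.01 0 0 0;-1 -0.015 0 0 0;-1 -0.015 0 0 0;-1 -0.015 0 0 0",
)

```text
time: 20.2
position: [0.5432, 0.0527, 0.1034]
tool_rot: [0.078, 0.997, -0.0, -0.003]
ft_force: [-5.5, -1.1, 7.9]
grip_width: 0.0117
grip_force: 20.0
```

```bash
cat >> h.py <<'E'
L=np.array([.5271,.0553]); A=np.radians(-9.0); ex=np.array([np.cos(A),np.sin(A)]); ey=np.array([-ex[1],ex[0]])
def trim(f):
    p,d,w=wcloud(f); return p,d,(w[...,:2]-L)@ex*1000,(w[...,:2]-L)@ey*1000,w[...,2]*1000
E
python3 - <<'E'
from h import *
from rig import robot
need(robot.get_obs(),(.5271+.021*ex[0],.0553+.021*ex[1],.1034))
snap("w7","wl.npz"); p,d,X,Y,Z=trim("wl.npz")
m=(d>0)&(Z>119-9)&(Z<125)&(X<60)&(X>-20)&(abs(Y)<5.5); print("lug",m.sum(),np.percentile(X[m],[1,99]))
m=(d>0)&(Z>88)&(Z<145)&(X>70)&(abs(Y)>8)&(abs(Y)<62)&(Z<100); 
for s in(1,-1): k=m&(Y*s>15); print("bar",k.sum(),np.percentile(X[k],[1,50,99]) if k.any() else "")
E
```

```text
need [-0.023  0.    -0.   ] 0 | at [0.5432 0.0527 0.1034] yaw 81.01 q [-0.11  0.61  1.74 -0.    0.8  -1.52] t 20.2 f [-5.5  -1.15  7.87] grip 0.0117 20.0
lug 991 [-0.41864519 19.18395547]
bar 9 [79.70545941 81.1294403  81.63010013]
bar 10 [79.97629346 80.63981321 81.6113429 ]
```

Emit:
move_arm(
  motion="-1 -0.005 0 0 0;-1 -0.01 0 0 0;-1 -0.015 0 0 0;-1 -0.015 0 0 0;-1 -0.015 0 0 0",
)

```text
time: 20.67
position: [0.5461, 0.0522, 0.1034]
tool_rot: [0.078, 0.997, -0.0, -0.003]
ft_force: [-6.0, -1.0, 6.9]
grip_width: 0.0122
grip_force: 20.0
```

Emit:
move_arm(
  motion="-1 -0.003 0 0 0;-1 -0.006 0 0 0;-1 -0.009 0 0 0;-1 -0.009 0 0 0;-1 -0.009 0 0 0",
)

```text
time: 21.08
position: [0.5478, 0.052, 0.1033]
tool_rot: [0.078, 0.997, -0.0, -0.003]
ft_force: [-5.6, -0.6, 8.4]
grip_width: 0.012
grip_force: 20.0
```

```bash
python3 - <<'E'
from h import *
from rig import robot
need(robot.get_obs(),(.5271+.021*ex[0],.0553+.021*ex[1],.1034))
E
```

```text
need [-0.  0. -0.] 0 | at [0.5478 0.052  0.1033] yaw 81.02 q [-0.11  0.61  1.73 -0.    0.81 -1.52] t 21.08 f [-5.56 -0.57  8.41] grip 0.012 20.0
```

Emit:
move_arm(
  motion="-1 -0.003 0 0 0;-1 -0.005 0 0 0;-1 -0.005 0 0 0;-1 -0.005 0 0 0",
)

```text
time: 21.42
position: [0.5488, 0.0518, 0.1034]
tool_rot: [0.078, 0.997, -0.0, -0.003]
ft_force: [-5.6, -0.7, 8.3]
grip_width: 0.0118
grip_force: 20.0
```

Emit:
move_arm(
  motion="-1 -0.003 0 0 0;-1 -0.005 0 0 0;-1 -0.005 0 0 0;-1 -0.005 0 0 0",
)

```text
time: 21.75
position: [0.5489, 0.0518, 0.1033]
tool_rot: [0.078, 0.997, 0.0, -0.004]
ft_force: [-7.6, 0.9, 10.1]
grip_width: 0.012
grip_force: 20.0
```

Emit:
move_arm(
  motion="-1 -0.003 0 0 0;-1 -0.005 0 0 0;-1 -0.005 0 0 0;-1 -0.005 0 0 0",
)

```text
time: 22.08
position: [0.5489, 0.0518, 0.1033]
tool_rot: [0.078, 0.997, 0.0, -0.005]
ft_force: [-9.3, -0.2, 11.2]
grip_width: 0.012
grip_force: 20.0
```

```bash
python3 - <<'E'
from h import *
from rig import robot
need(robot.get_obs(),(.5488,.0518,.1034))
snap("w8","wl.npz"); p,d,X,Y,Z=trim("wl.npz")
m=(d>0)&(Z>110)&(Z<125)&(X<60)&(X>-20)&(abs(Y)<5.5); print("lug",m.sum(),np.percentile(X[m],[1,99]))
E
```

```text
need [ 0.001 -0.    -0.   ] 0 | at [0.5489 0.0518 0.1033] yaw 81.03 q [-0.11  0.62  1.72 -0.    0.82 -1.52] t 22.08 f [-9.35 -0.21 11.21] grip 0.012 20.0
lug 1001 [ 5.45849358 24.95471155]
```

The motor stopped after 20.9 mm of travel (21 mm expected) and the force rose, so the blade is nipped. I relax the push, then release.

Emit:
move_arm(
  motion="-1 0.006 0 0 0;-1 0.012 0 0 0;-1 0.012 0 0 0;-1 0.012 0 0 0",
)

```text
time: 22.47
position: [0.5489, 0.0518, 0.1033]
tool_rot: [0.078, 0.997, -0.0, -0.002]
ft_force: [-4.8, -0.7, 7.6]
grip_width: 0.0117
grip_force: 20.0
```

Emit:
move_arm(
  motion="-1 0.005 0 -0.005 0;-1 0.008 0 -0.005 0;-1 0.008 0 -0.005 0;0 0.008 0 -0.005 0;0 0.008 0 -0.005 0;0 0.008 0 -0.005 0;0 0.008 0 -0.005 0;0 0.008 0 -0.005 0;0 0.008 0 -0.005 0;0 0.008 0 -0.005 0",
)

```text
time: 23.3
position: [0.5498, 0.0518, 0.1043]
tool_rot: [0.078, 0.997, 0.0, 0.0]
ft_force: [-0.9, 0.5, 0.2]
grip_width: 0.0421
grip_force: 0.0
```

Emit:
move_arm(
  motion="0 0 0 -0.06 0;0 0 0 -0.15 0;0 0 0 -0.3 0;0 0 0 -0.36 0;0 0 0 -0.36 0;0 0 0 -0.36 0;0 0 0 -0.36 0",
)

```text
time: 23.88
position: [0.5487, 0.0519, 0.1752]
tool_rot: [0.078, 0.997, 0.0, -0.001]
ft_force: [-0.0, -0.6, -0.4]
grip_width: 0.0435
grip_force: 0.0
```

```bash
python3 - <<'E'
from h import *
from rig import robot
o=robot.get_obs()
snap("w9","wl.npz"); p,d,X,Y,Z=trim("wl.npz")
m=(d>0)&(Z>114)&(Z<125)&(X<60)&(X>-20)&(abs(Y)<7); print("lug",m.sum(),np.percentile(X[m],[1,99]),np.percentile(Y[m],[1,99]))
m=(d>0)&(Z>91)&(Z<100)&(X>70)&(X<125)&(abs(Y)<62)
for s in(1,-1): k=m&(Y*s>15); print("bar",k.sum(),np.percentile(X[k],[1,50,99]) if k.any() else "",np.percentile(Y[k],[1,99]))
m=(d>0)&(Z>133)&(Z<144)&(X>60)&(X<140)&(abs(Y)<15); print("grip",m.sum(),np.percentile(X[m],[1,99]),np.percentile(Y[m],[1,99]),np.median(Z[m]))
# gauge origin should be X=102 -> TCP 2 mm behind
t=L+.100*ex; need(o,(t[0],t[1],.178),81)
E
```

```text
lug 722 [ 5.86377769 34.62091258] [-5.55672458  6.22070125]
bar 57 [ 86.33889376 114.91723178 116.39896573] [15.2392491  39.59637472]
bar 66 [ 85.98655314  87.35293728 116.70357978] [-39.5891265  -15.16804147]
grip 509 [ 81.95263571 107.3085868 ] [-5.15361244  8.32230389] 139.03083383160015
need [-0.39  -0.    -0.015] -0.0 | at [0.5487 0.0519 0.1752] yaw 81.0 q [-0.11  0.5   1.67  0.    0.97 -1.52] t 23.88 f [-0.03 -0.63 -0.38] grip 0.0435 0.0
```

Emit:
move_arm(
  motion="0 -0.13 0.007 0 0;0 -0.26 0.007 0 0;0 -0.388 0.007 0 0;0 -0.388 0.007 0 0;0 -0.388 0.007 0.05 0;0 -0.388 0.007 0.1 0;0 -0.388 0.007 0.1 0;0 -0.388 0.007 0.1 0",
)

```text
time: 24.6
position: [0.624, 0.0415, 0.1542]
tool_rot: [0.078, 0.997, 0.0, -0.003]
ft_force: [0.3, -0.1, -0.0]
grip_width: 0.0436
grip_force: 0.0
```

```bash
python3 - <<'E'
from h import *
from rig import robot
t=L+.0996*ex+.0014*ey; need(robot.get_obs(),(t[0],t[1],.1090),81)
E
```

```text
need [-0.01  -0.001  0.226] 0.0 | at [0.624  0.0415 0.1542] yaw 81.0 q [-0.11  0.62  1.5   0.    1.03 -1.53] t 24.6 f [ 0.26 -0.1  -0.04] grip 0.0436 0.0
```

Emit:
move_arm(
  motion="0 -0.008 0 0.06 0;0 -0.008 0 0.12 0;0 -0.008 0 0.18 0;0 -0.008 0 0.22 0;0 -0.008 0 0.225 0;0 -0.008 0 0.225 0;0 -0.008 0 0.225 0;0 -0.008 0 0.225 0",
)

```text
time: 25.27
position: [0.6286, 0.0408, 0.1117]
tool_rot: [0.078, 0.997, -0.0, 0.001]
ft_force: [0.4, 0.5, -0.4]
grip_width: 0.0434
grip_force: 0.0
```

Emit:
move_arm(
  motion="-1 0 0 0 0;-1 0 0 0 0;-1 0 0 0 0;-1 0 0 0 0;-1 0 0 0 0;-1 0 0 0 0;-1 0 0 0 0;-1 0 0 0 0;-1 0 0 0 0",
  newtons=25,
)

```text
time: 26.02
position: [0.6281, 0.0408, 0.1113]
tool_rot: [0.078, 0.997, -0.0, 0.0]
ft_force: [-0.2, 0.5, 0.8]
grip_width: 0.0136
grip_force: 25.0
```

```bash
python3 - <<'E'
from h import *
from rig import robot
need(robot.get_obs(),(.5154,-.3599,.200),92.3)
E
```

```text
need [ 0.243 -2.067 -0.443] -0.0628 | at [0.6281 0.0408 0.1113] yaw 81.0 q [-0.11  0.68  1.52 -0.    0.94 -1.53] t 26.02 f [-0.17  0.52  0.81] grip 0.0136 25.0
```

Emit:
move_arm(
  motion="-1 0 0 -0.01 0;-1 0 0 -0.025 0;-1 0 0 -0.05 0;-1 0 0 -0.08 0;-1 0 0 -0.11 0;-1 0 0 -0.14 0;-1 0 0 -0.17 0;-1 0 0 -0.2 0;-1 0 0 -0.23 0;-1 0 0 -0.3 0;-1 0 0 -0.38 0;-1 0 0 -0.44 0",
)

```text
time: 27.02
position: [0.6277, 0.0409, 0.2004]
tool_rot: [0.078, 0.997, -0.0, -0.0]
ft_force: [0.4, 0.7, -2.0]
grip_width: 0.0138
grip_force: 25.0
```

```bash
python3 - <<'E'
from h import *
from rig import robot
o=robot.get_obs()
need(o,(.5178,-.3598,.200),92.3)
snap("w10","wl.npz"); p,d,X,Y,Z=trim("wl.npz")
B=(d>0)&(abs(X)<150)
m=B&(Z>114)&(Z<125)&(X<60)&(X>-20)&(abs(Y)<7); print("lug",m.sum(),np.percentile(X[m],[0.5,99.5]),np.percentile(Y[m],[1,99]))
m=B&(Z>73)&(Z<80)&(abs(Y)<8)&(X>80)&(X<103); print("motor face",np.percentile(X[m],[99.5,100]) if m.any() else "hidden")
zb=o["position"][2]*1000-16.3
m=B&(abs(Z-zb)<4)&(X>70)&(X<130)
for s in(1,-1):
    k=m&(Y*s>25); print("bar",k.sum(),"X",np.percentile(X[k],[2,98]).round(1),"Y",np.percentile(Y[k],[1,99]).round(1),"z",np.median(Z[k]).round(1)-zb)
t=(o["position"][:2]-L); print("TCP X,Y",t@ex,t@ey)
E
```

```text
need [ 2.290e-01 -2.065e+00  2.000e-03] -0.0627 | at [0.6277 0.0409 0.2004] yaw 81.01 q [-0.11  0.57  1.45 -0.    1.12 -1.53] t 27.02 f [ 0.38  0.71 -2.02] grip 0.0138 25.0
lug 687 [ 6.3169461  35.24119569] [-5.69481634  5.73947954]
motor face [98.45090173 98.48798926]
bar 2067 X [ 86.1 106.7] Y [25.3 61.2] z -0.8305127787089646
bar 1855 X [ 86.2 106.7] Y [-57.5 -25.4] z -0.7305127787089702
TCP X,Y 0.1015708240896462 0.0015146715482644187
```

Motor face is at 98.5 mm against the gearbox face at about 105 mm: gap about 6 mm, motor unmoved. I return the gauge.

Emit:
move_arm(
  motion="-1 0.02 -0.2 0 0;-1 0.05 -0.5 0 0;-1 0.09 -0.8 0 0;-1 0.115 -1 0 0;-1 0.115 -1 0 0;-1 0.115 -1 0 0",
)

```text
time: 27.57
position: [0.5722, -0.16, 0.1991]
tool_rot: [0.081, 0.997, -0.002, -0.0]
ft_force: [0.4, 0.4, -3.1]
grip_width: 0.0139
grip_force: 25.0
```

Emit:
move_arm(
  motion="-1 0.02 -0.2 0 -0.02;-1 0.05 -0.5 0 -0.04;-1 0.09 -0.8 0 -0.0627;-1 0.115 -1 0 -0.0627;-1 0.115 -1 0 -0.0627;-1 0.115 -1 0 -0.0627;-1 0.115 -1 0 -0.0627;-1 0.115 -1 0 -0.0627",
)

```text
time: 28.23
position: [0.5195, -0.3461, 0.1986]
tool_rot: [-0.02, 1.0, 0.001, -0.001]
ft_force: [-0.3, 0.7, -2.2]
grip_width: 0.0139
grip_force: 25.0
```

```bash
python3 - <<'E'
from h import *
from rig import robot
need(robot.get_obs(),(.5181,-.3598,.146),92.3)
E
```

```text
need [ 0.009 -0.069  0.263] -0.0004 | at [ 0.5195 -0.3461  0.1986] yaw 92.24 q [-0.77  0.56  1.46  0.    1.12 -2.38] t 28.23 f [-0.32  0.65 -2.16] grip 0.0139 25.0
```

Emit:
move_arm(
  motion="-1 0.009 -0.069 0.05 0;-1 0.009 -0.069 0.15 0;-1 0.009 -0.069 0.25 0;-1 0.009 -0.069 0.263 0;-1 0.009 -0.069 0.263 0;-1 0.009 -0.069 0.263 0;-1 0.009 -0.069 0.263 0",
)

```text
time: 28.82
position: [0.5198, -0.3612, 0.1477]
tool_rot: [-0.02, 1.0, -0.001, 0.001]
ft_force: [0.3, -0.5, -2.3]
grip_width: 0.0136
grip_force: 25.0
```

```bash
python3 - <<'E'
from h import *
from rig import robot
o=robot.get_obs(); need(o,(.5181,-.3598,.090),92.3)
snap("w11","wr.npz")
p,d,w=wcloud("wr.npz"); z=w[...,2]; v,u=np.mgrid[:420,:560]
hsv=cv2.cvtColor(p,cv2.COLOR_RGB2HSV); wood=(hsv[...,1]>90)&(hsv[...,0]<25)
B=(d>0)&(np.hypot(w[...,0]-.515,w[...,1]+.36)<.1)
for n,f in(("before","wg.npz"),("now","wr.npz")):
    p,d,w=wcloud(f); z=w[...,2]; hsv=cv2.cvtColor(p,cv2.COLOR_RGB2HSV); wood=(hsv[...,1]>90)&(hsv[...,0]<25)
    m=(d>0)&(np.hypot(w[...,0]-.5,w[...,1]+.36)<.12)&wood&(z>.052)&(z<.067)
    print(n,m.sum(),"x",np.percentile(w[m][:,0],[1,99]).round(4),"y",np.percentile(w[m][:,1],[1,99]).round(4))
zb=o["position"][2]-.0164
m=(d>0)&(abs(z-zb)<.005)&(abs(w[...,0]-.515)<.04)&(abs(w[...,1]+.36)<.07)&~wood
for s in(1,-1):
    k=m&((w[...,1]+.36)*s>.025); print("bar",k.sum(),"x",np.percentile(w[k][:,0],[2,98]).round(4),"y",np.percentile(w[k][:,1],[1,99]).round(4))
E
```

```text
need [0.009 0.008 0.289] 0.0002 | at [ 0.5198 -0.3612  0.1477] yaw 92.34 q [-0.78  0.63  1.49 -0.    1.02 -2.4 ] t 28.82 f [ 0.27 -0.49 -2.32] grip 0.0136 25.0
before 761 x [0.4789 0.5445] y [-0.4211 -0.302 ]
now 2342 x [0.4793 0.5289] y [-0.4207 -0.302 ]
bar 1928 x [0.5024 0.5233] y [-0.3347 -0.3017]
bar 2068 x [0.506  0.5268] y [-0.4203 -0.3855]
```

Emit:
move_arm(
  motion="-1 0.009 0.008 0.05 0;-1 0.009 0.008 0.12 0;-1 0.009 0.008 0.2 0;-1 0.009 0.008 0.26 0;-1 0.009 0.008 0.285 0;-1 0.009 0.008 0.287 0;-1 0.009 0.008 0.287 0;-1 0.009 0.008 0.287 0",
)

```text
time: 29.53
position: [0.5175, -0.3599, 0.0899]
tool_rot: [-0.02, 1.0, -0.001, 0.001]
ft_force: [0.0, -0.5, -2.7]
grip_width: 0.014
grip_force: 25.0
```

Emit:
move_arm(
  motion="-1 0 0 0.004 0;-1 0 0 0.008 0;-1 0 0 0.008 0;-1 0 0 0.008 0",
)

```text
time: 29.87
position: [0.517, -0.3595, 0.0879]
tool_rot: [-0.02, 1.0, -0.0, 0.0]
ft_force: [1.1, 0.5, -2.5]
grip_width: 0.0138
grip_force: 25.0
```

Emit:
move_arm(
  motion="-1 -0.003 0 0.004 0;-1 -0.003 0 0.008 0;-1 -0.003 0 0.008 0;-1 -0.003 0 0.008 0",
)

```text
time: 30.2
position: [0.5178, -0.3595, 0.0863]
tool_rot: [-0.02, 1.0, -0.0, 0.0]
ft_force: [0.1, 0.3, -0.4]
grip_width: 0.0141
grip_force: 25.0
```

Emit:
move_arm(
  motion="-1 0 0 0.003 0;-1 0 0 0.006 0;-1 0 0 0.006 0;-1 0 0 0.006 0",
)

```text
time: 30.53
position: [0.5178, -0.3595, 0.0863]
tool_rot: [-0.02, 1.0, -0.0, 0.0]
ft_force: [-1.3, 1.3, 6.1]
grip_width: 0.014
grip_force: 25.0
```

Contact at 0.0863, as predicted. I release, rise and check.

Emit:
move_arm(
  motion="0.1 0 0 0 0;0.1 0 0 0 0;0.1 0 0 0 0;0.1 0 0 0 0;0.1 0 0 0 0;0.1 0 0 -0.05 0;0.1 0 0 -0.2 0;0.1 0 0 -0.4 0;0.1 0 0 -0.6 0;0.1 -0.08 0.06 -0.8 0;0.1 -0.08 0.06 -0.82 0;0.1 -0.08 0.06 -0.82 0",
)

```text
time: 31.53
position: [0.5354, -0.3477, 0.2537]
tool_rot: [-0.021, 1.0, -0.003, 0.003]
ft_force: [0.8, -0.6, 0.1]
grip_width: 0.0479
grip_force: 0.0
```

```bash
python3 - <<'E'
from h import *
from rig import robot
need(robot.get_obs(),(.63,.035,.25),81)
snap("w12","wr.npz")
for f in("wg.npz","wr.npz"):
    p,d,w=wcloud(f); z=w[...,2]; v,u=np.mgrid[:420,:560]
    B=(d>0)&(u>100)&(u<450)&(v<330)&(np.hypot(w[...,0]-.515,w[...,1]+.35)<.1); grey=cv2.cvtColor(p,cv2.COLOR_RGB2HSV)[...,1]<60
    for n,lo,hi,c in(("grip",.105,.122,1),("bar",.064,.077,grey)):
        m=biggest(B&(z>lo)&(z<hi)&c); print(f,n,*rect(w,m),"z",np.median(z[m]))
p,d=robot.camera("top"); m=robot.camera_model("top")
np.savez("top.npz",p=p,d=d,**{k:np.array(v) for k,v in m.items()}); cv2.imwrite("pics/top2.png",p[:,:,::-1])
p,d,w=cloud("top"); v,u=np.mgrid[:420,:560]; z=w[...,2]
B=(d>0)&(u<205)&(u>125)&(v>160)&(v<250)
for lo,hi in((.063,.09),(.027,.045)):
    m=biggest(B&(z>lo)&(z<hi)&((p[...,1].astype(int)-p[...,0])>20)); print("cover",*rect(w,m),np.median(z[m]))
E
```

```text
need [-0.552  1.892  0.009] 0.0631 | at [ 0.5354 -0.3477  0.2537] yaw 92.37 q [-0.75  0.52  1.38  0.    1.23 -2.36] t 31.53 f [ 0.8  -0.63  0.13] grip 0.0479 0.0
wg.npz grip [ 517.4 -360.3] [39.8 14. ] 1.9 667 z 0.11407583239037511
wg.npz bar [ 516.3 -327. ] [52.2 30.7] -87.55 1415 z 0.06921657849398538
wr.npz grip [ 517.5 -359.3] [40.7 14. ] 2.2 676 z 0.11398294323038691
wr.npz bar [ 515.9 -326. ] [52.4 30.6] -87.1 1426 z 0.0691520676182164
cover [507.8 345.5] [68.7 17.8] 1.3 130 0.07420004842266226
cover [507.1 345.3] [150.5 116.6] 3.23 1315 0.03606898866595132
```

View pics/top2.png

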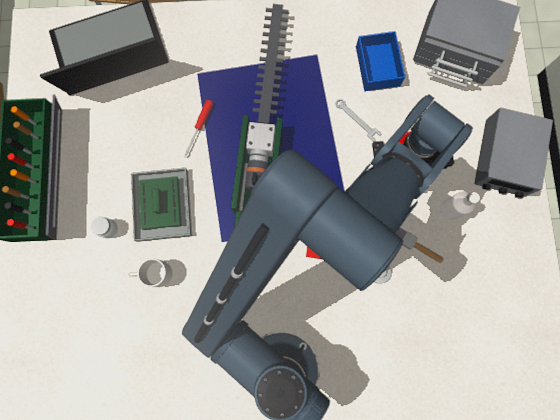

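The cover lies flat in the tray (centre (507,345) mm, tray yaw), and the gauge is back within 1 mm of its first pose. The bystanders in view are undisturbed. I hand in.

```bash
python3 -c "
from rig import robot
print(robot.hand_in())"
```

```text
the job is handed in; nothing more can be done
None
```

I handed the job in at about 32 s: the cover is flat and upright in the tray, the motor is set at a measured gap of about 6 mm, and the gauge is back on its rest within 1 mm of where it was.

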